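Refit the hot plate's control knob

TASK

One control of the double hot plate has lost its knob, leaving a bare brass D-shaft. Pick up the loose black knob, turn it so that its red pointer lines up with the white mark on the bare shaft's bezel (the side the shaft's flat faces), and push it straight down onto the shaft until it snaps fully home, then let go. Leave the grey oven knob and the steel shaker where they stand.

Things in the scene. Friction and masses are not known exactly. Their poses are not given: they have to be found in the camera images.
- black_knob_grip (a point): Loose black knob, upright, bore down; point on its axis 22 mm above its underside. z up, +x = end with red pointer line. Lower part 56 long (x) x 36 wide (y) x 30 mm high, its flat sides (y) to grip; a bar on top, 44 mm high in all; 90 g. D-bore 24 mm deep, about 1.2 mm clear of the shaft all round, flat towards +x, widening to a 5 mm deep funnel 4 mm wider per side.
- shaft: Fixed brass D-shaft on the hot plate, 16 mm dia, 22 high. Origin: on its axis at the bezel top (73 mm above worktop), where a home knob's underside rests. z up, +x = way its flat and the bezel's white mark face; a home knob's axes match. Spring catches stop a knob about 13 mm up; it takes 10 to 15 N to snap past. Either control may be bare; a fixed black knob is 230 mm away, 14 mm high plates 65 mm.
- grey_knob_grip (a point): Centre of the grey oven knob, a bystander: round, 44 mm in diameter, 44 mm high with a bar and a blue line on top, standing loose on the worktop, 22 mm above its underside. It does not belong on the hot plate.
- shaker_mid (a point): Centre of the steel seasoning shaker, a bystander: 62 mm in diameter, 95 mm high, with a wire handle reaching 55 mm out, standing loose on the worktop; this point is 47.5 mm above its underside.
Not all that is in view belongs to the job. Leave any purple or turquoise look-alike of the part that bears black_knob_grip alone.

How it is judged:
By the outcome, as a careful person would: the job done as asked, in the order asked, and still so for the second after the job is handed in, with the robot touching nothing.
It also fails if it takes over 40 s, if anything falls off the work surface, if the arm or the gripper's body presses on something with over 40 N, if the wrist force passes 120 N, or if a joint passes its speed limit or range.

ROBOT

A 6-joint arm with a two-finger parallel gripper is mounted at the origin on the work surface. World frame = base frame: x ahead of the robot, y to its left, z up, the work surface at z = 0. Lengths are in mm, angles in rad, forces in N, time in s.
With the tool pointing down it reaches from about 350 to 875 mm from the base axis. Payload 4.2 kg.
Tool frame: the origin (TCP) lies between the finger pads; the fingertips stand 17 mm ahead of it and the grasp point (between the pads) lies 2 mm behind it (nose_length is the distance from the TCP to the fingertips, in mm); z points along the fingers, y is the direction in which the jaws open and shut (so a half turn about z gives the same grasp; the last joint's range is limited). The gripper opens to 85 mm and grips with 20 to 120 N. Pads are 22 mm wide; open, the fingers measure 114 mm over their backs; the gripper's body (76 mm by 85 mm) begins 54 mm behind the grasp point. The pads swing forward as they close: fully open they stand 13 mm farther back than shut.
Start: joints at [-0.937, 0.385, 0.008, 0, -1.194, -0.259], TCP at [228.818, -581.586, 248.312] pointing down, gripper open.
Joint ranges: [-3.14, 3.14], [-1.21, 2.06], [-1.07, 1.41], [-3.16, 2.05], [-2.99, -0.16], [-3.1, 3.1]. Speed limits (rad/s): [2.79, 2.79, 3.14, 3.14, 3.14, 3.14].

INTERFACE

Orientations are given as a unit quaternion [x, y, z, w].
In Python, from bench import * gives the robot as it stands.
- The arm moves only by the tool jog_arm, never from a script. Its argument "increments" is a list of rows, each a list of 4 numbers: the shift along the tool's x, y, z in m, then the turn about the tool's z in degrees. A call has 1 to 10 rows; each row is the pose to reach, as a shift and turn from the pose measured when the call began, along the tool's axes at that moment; what a row does not reach only later rows make up. A row lasts 1/8 s, in which the tool goes at most 62.5 mm and 10.7 degrees, less where a joint would pass 70% of its speed; a pose out of reach is approached as far as the arm can. A call with a gripper value outside its range is refused whole. "hand" is the gripper's target within -1 to 1 (fully open at 1, half-way at 0, shut at -1), set as the call begins (left out, the last holds). The fingers move at their own pace and stop on an object; the grip force is fixed at half the most. Time passes only in rows, so rows that repeat a pose let the fingers close. It gives the time, the measured TCP pose, the force and the opening at its end, in the units of the state.
- read_state(): the state, without advancing time (a new reading comes with each control period).
- get_image(name): name is "scene" or "side" or "wrist"; returns the picture (400x640x3 uint8, red, green, blue); there is no depth.
- calibration(name): a dict with "fx", "fy", "cx", "cy" (pixels), "D" ([k1, k2, p1, p2, k3] as OpenCV has them; the pictures are not rectified), "position" and "rotation" of the camera in the world; the wrist camera has in their place "hand_eye" (4x4, takes a point from camera to tool coordinates, whose origin is the TCP and whose axes are the flange's). Camera axes: x right, y up, looking along -z (the intrinsics and any distortion apply to the point x, -y, -z); pixel columns grow to the right and rows downward; lengths in mm; the calibration is good to about 2 mm. A picture is of the moment at which its call begins: read the wrist's pose just before it. calibration takes no time and is no camera call.
- job_done(): hands the job in, once; it reports no verdict.
The state is a dict: "clock": time; "joints": joint angles; "joint_vel": joint speeds; "joint_efforts": joint torques, N m; "position": TCP position; "ee_rot": TCP orientation; "contact_force": force on the tool from outside, world axes, zero at the start; "wrist_torque": the same for the moment, N m; "gripper_width": finger opening in mm.
Only numpy, scipy, OpenCV 4.12 (cv2) and the standard library are available. Lean on these libraries where they do the work, as an engineer would, in place of code of your own. Each camera call takes 0.05 s, during which the arm holds its last target.

## Working session

There is one attempt and no reset: what is moved stays moved. The work goes in short steps, Python scripts to look and compute and a tool call to move; the robot and the scene stay as the last step left them, time stands still between calls to the robot, and variables do not carry over. Pictures are saved under pics/ and viewed, and the job is handed in when it is done.

Besides the shell and the picture viewer there is one more tool, called after "Call:" as a command line: name --pt "numbers of a row" for each row, then --argument value for the rest. jog_arm: Moves the arm, as the interface text tells. Its arguments: {"type":"object","properties":{"increments":{"type":"array"},"hand":{"type":"number"}},"required":["increments"]}

```bash
mkdir -p pics; ls; python3 - <<'E'
from bench import *
import cv2
s=read_state(); print({k:s[k] for k in ['clock','position','ee_rot','contact_force','gripper_width']})
for n in ['scene','side','wrist']:
    im=get_image(n); cv2.imwrite(f'pics/{n}0.png',im[:,:,::-1]); print(n,calibration(n))
E
```

```text
pics
{'clock': 0.0, 'position': array([ 228.62447547, -581.10689538,  247.23024337]), 'ee_rot': array([-1.86210618e-01,  9.82509254e-01,  1.05468906e-03, -2.43686209e-04]), 'contact_force': array([ 0.37606212, -0.50824326, -0.25599508]), 'gripper_width': 85.22807453687852}
scene {'fx': 494.2554273798328, 'fy': 494.2554273798328, 'cx': 326.0501663288927, 'cy': 198.25647181368467, 'D': array([-0.12771552,  0.        ,  0.        ,  0.        ,  0.        ]), 'position': array([1341.08642609,  -47.38425511, 1091.10424237]), 'rotation': array([0.22269344, 0.21608533, 0.67296542, 0.67144047])}
side {'fx': 375.0412553047639, 'fy': 375.0412553047639, 'cx': 318.52250245866713, 'cy': 198.00449370121916, 'D': array([-0.07272108,  0.        ,  0.        ,  0.        ,  0.        ]), 'position': array([218.72693909, 418.50310269, 740.54762059]), 'rotation': array([-0.12017711,  0.32874797,  0.88586133, -0.30451919])}
wrist {'fx': 326.76844894615186, 'fy': 326.76844894615186, 'cx': 320.42095832661687, 'cy': 197.99896921211007, 'D': array([-0.01161976,  0.        ,  0.        ,  0.        ,  0.        ]), 'hand_eye': array([[-2.06474590e-04,  9.44875735e-01,  3.27429081e-01,
         8.30665774e+01],
       [ 9.99999909e-01,  3.16950988e-04, -2.84045406e-04,
         2.97410189e-01],
       [-3.72166582e-04,  3.27428993e-01, -9.44875715e-01,
        -1.24768581e+02],
       [ 0.00000000e+00,  0.00000000e+00,  0.00000000e+00,
         1.00000000e+00]])}
```

View pics/scene0.png

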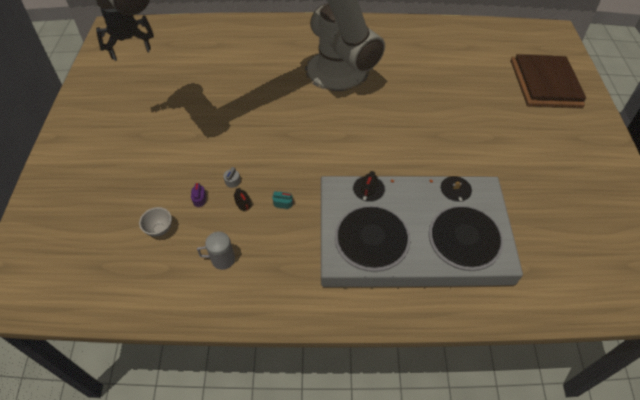

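View pics/side0.png

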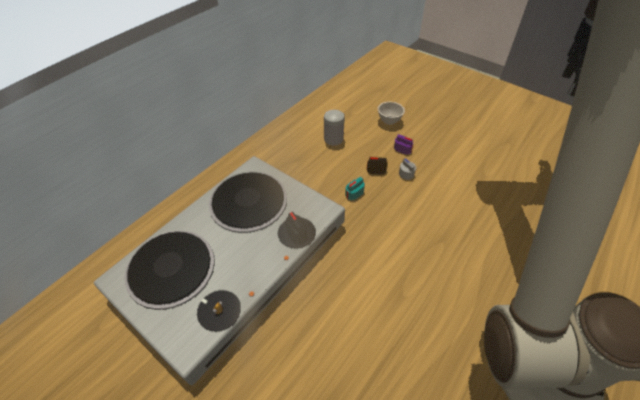

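View pics/wrist0.png

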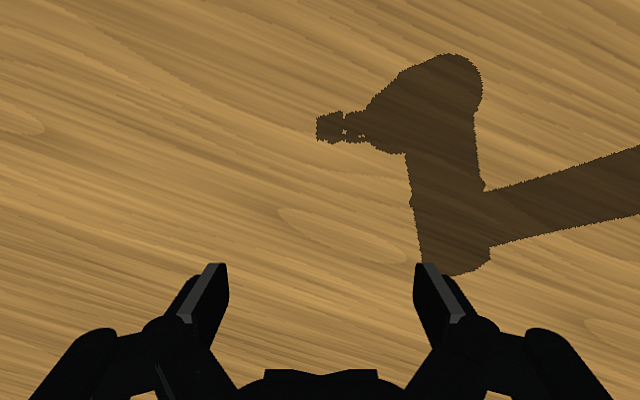

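Candidates in the scene picture: loose black (242,199), purple (198,194), turquoise (283,200), grey knob (232,177), fixed black on the hot plate (369,186). I choose (242,199). The bare shaft is at (457,186). I'll check both in close crops.

```bash
cat > h.py <<'E'
import numpy as np, cv2
from scipy.spatial.transform import Rotation as R
from bench import *
def ray(name,uv,st=None):
    c=calibration(name)
    K=np.array([[c['fx'],0,c['cx']],[0,c['fy'],c['cy']],[0,0,1]])
    p=cv2.undistortPoints(np.array([[uv]],float),K,np.array(c['D']))[0,0]
    d=np.array([p[0],-p[1],-1.])
    if name=='wrist':
        H=np.array(c['hand_eye']); Rt=R.from_quat(st['ee_rot']).as_matrix()
        return Rt@H[:3,3]+st['position'], Rt@(H[:3,:3]@d)
    return np.array(c['position']), R.from_quat(c['rotation']).as_matrix()@d
def atz(name,uv,z,st=None):
    o,d=ray(name,uv,st); return o+d*(z-o[2])/d[2]
def tri(obs):
    A=np.zeros((3,3));b=np.zeros(3)
    for o,d in obs:
        d=d/np.linalg.norm(d);P=np.eye(3)-np.outer(d,d);A+=P;b+=P@o
    x=np.linalg.solve(A,b); return x,[np.linalg.norm(np.cross(x-o,d/np.linalg.norm(d))) for o,d in obs]
E
python3 - <<'E'
import cv2, numpy as np
s=cv2.imread('pics/scene0.png'); d=cv2.imread('pics/side0.png')
def c(im,x,y,w,h,k): return cv2.resize(im[y:y+h,x:x+w],None,fx=k,fy=k,interpolation=cv2.INTER_CUBIC)
a=np.hstack([c(s,220,165,50,50,8),c(s,432,165,50,50,8)]);b=np.hstack([c(d,355,140,50,25,8),c(d,190,290,50,25,8)])
cv2.imwrite('pics/crop0.png',np.vstack([a,b])[:600])
E
```

```text
(no output)
```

View pics/crop0.png

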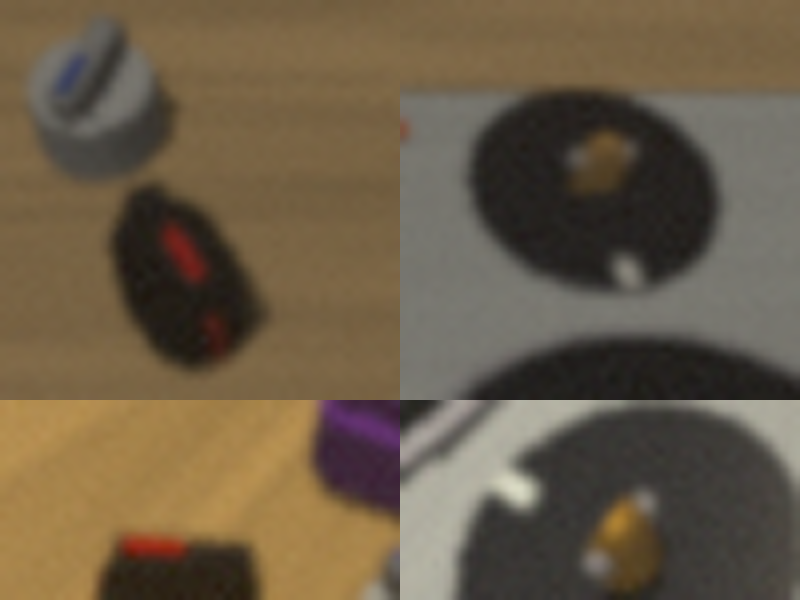

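The crops show the black knob, with the red line on its bar's lower-right end around (243,196) and (247,207). The bare shaft's top is at about (457.5,182) and the white mark at about (460.5,199). Next I compute rough positions.

```bash
python3 - <<'E'
from h import *
np.set_printoptions(precision=1,suppress=True)
for n,uv,z in [('scene',(243,196),44),('scene',(247,207),15),('side',(376.5,165),22),('scene',(457.5,182),95),('scene',(460.5,198.8),73),('side',(190+228/8,290+100/8),95),('side',(190+117/8,290+88/8),73),('scene',(232,174),44),('scene',(219,242),95),('scene',(218,262),0),('scene',(203,253),50),('scene',(283,200),20),('scene',(198,194),20),('scene',(369,190),73)]:
    print(n,uv,z,atz(n,uv,z))
print(tri([ray('scene',(457.5,182)),ray('side',(218.5,302.5))]))
s=read_state();print(R.from_quat(s['ee_rot']).as_matrix())
E
```

```text
scene (243, 196) 44 [ 570.  -255.7   44. ]
scene (247, 207) 15 [ 585.  -247.2   15. ]
side (376.5, 165) 22 [ 560.  -257.7   22. ]
scene (457.5, 182) 95 [559.1 303.4  95. ]
scene (460.5, 198.8) 73 [596.9 310.2  73. ]
side (218.5, 302.5) 95 [560.2 298.6  95. ]
side (204.625, 301.0) 73 [595.4 309.4  73. ]
scene (232, 174) 44 [ 495.7 -293.3   44. ]
scene (219, 242) 95 [ 742.4 -289.4   95. ]
scene (218, 262) 0 [ 743.9 -307.9    0. ]
scene (203, 253) 50 [ 746.9 -335.8   50. ]
scene (283, 200) 20 [ 565.  -151.7   20. ]
scene (198, 194) 20 [ 546.4 -384.3   20. ]
scene (369, 190) 73 [570.1  74.2  73. ]
(array([559.9, 300.8,  97. ]), [np.float64(1.9720901697690127), np.float64(1.9720901697690645)])
[[-0.9 -0.4 -0. ]
 [-0.4  0.9  0. ]
 [ 0.   0.  -1. ]]
```

```bash
cat >> h.py <<'E'
def go(target,yaw_y=None):
    "target TCP world; yaw_y heading(deg) wanted of tool y"
    s=read_state();M=R.from_quat(s['ee_rot']).as_matrix()
    t=M.T@(np.array(target)-s['position'])
    h=np.degrees(np.arctan2(M[1,1],M[0,1]))
    out=[round(float(v),2) for v in t]
    tr=None
    if yaw_y is not None:
        d=(yaw_y-h+90)%180-90; tr=round(-d,2)
    print('clock',round(s['clock'],3),'pos',s['position'].round(1),'yawy',round(h,2),'shift mm',out,'turn',tr,'tilt',M[:,2].round(4))
E
python3 -c "
from h import *
go([562,-258,150],120)"
```

```text
clock 0.15 pos [ 228.7 -581.2  247.5] yawy 111.47 shift mm [-428.51, 178.66, 97.76] turn -8.53 tilt [-7.0e-04  1.5e-03 -1.0e+00]
```

Call:
jog_arm --pt "-0.053 0.022 0.012 -1" --pt "-0.106 0.044 0.024 -2" --pt "-0.159 0.066 0.036 -3" --pt "-0.212 0.088 0.048 -4.5" --pt "-0.265 0.11 0.06 -5.5" --pt "-0.318 0.132 0.072 -6.5" --pt "-0.371 0.155 0.085 -7.5" --pt "-0.42 0.175 0.096 -8.5" --pt "-0.4285 0.1785 0.098 -8.5" --pt "-0.4285 0.1785 0.098 -8.5" --hand 1

```text
clock: 1.4
position: [561.9, -257.8, 149.2]
ee_rot: [-0.259, 0.966, 0.001, -0.001]
contact_force: [-0.7, -0.4, -1.0]
gripper_width: 85.5
```

```bash
python3 - <<'E'
from h import *
s=read_state();im=get_image('wrist')
import json;json.dump({k:np.array(s[k]).tolist() for k in ['position','ee_rot']},open('w1.json','w'))
cv2.imwrite('pics/w1.png',im[:,:,::-1]); go([562,-258,150],120)
E
```

```text
clock 1.45 pos [ 561.5 -258.5  149.6] yawy 119.94 shift mm [-0.73, 0.19, -0.38] turn -0.06 tilt [-0.0014  0.0016 -1.    ]
```

View pics/w1.png

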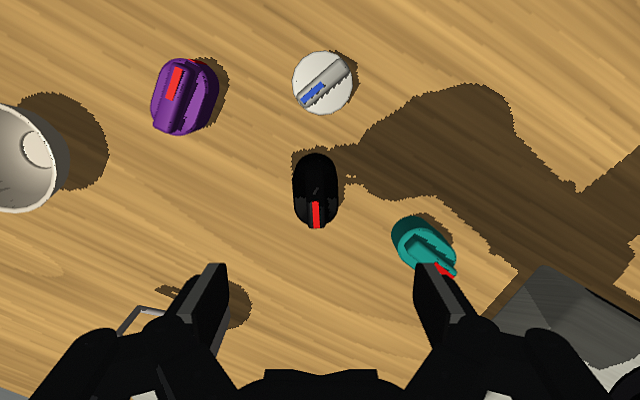

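```bash
python3 - <<'E'
import cv2
im=cv2.imread('pics/w1.png')[135:245,270:470]
cv2.imwrite('pics/c1.png',cv2.resize(im,None,fx=4,fy=4,interpolation=cv2.INTER_CUBIC))
E
```

```text
(no output)
```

View pics/c1.png

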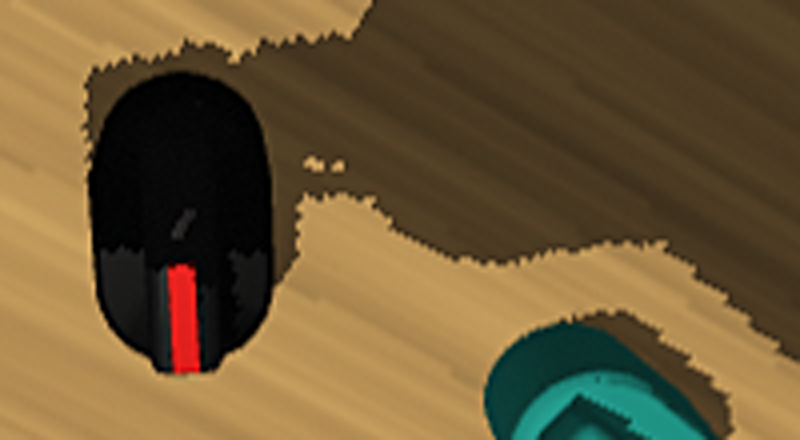

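```bash
python3 - <<'E'
from h import *
import json
s=json.load(open('w1.json'));s={k:np.array(v) for k,v in s.items()}
f=lambda x,y:(270+x/4-.375,135+y/4-.375)
P=lambda x,y,z:atz('wrist',f(x,y),z,s)
a,b=P(181,266,44),P(187,370,44)
print('red',a,b,np.degrees(np.arctan2(*(b-a)[1::-1])))
l,r=P(97,260,30),P(271,260,30)
l2,r2=P(91,190,15),P(271,190,15)
print('sides30',l,r,np.linalg.norm(l-r),(l+r)/2)
print('sides15',l2,r2,np.linalg.norm(l2-r2),(l2+r2)/2)
print('rear z0',P(180,72,0),'front z44',P(187,374,44),np.linalg.norm(P(180,72,0)[:2]-P(187,374,44)[:2]))
print('mid',(P(180,72,0)+P(187,374,44))/2)
print('axis side edges heading: L',[P(91,150,15),P(97,290,30)],'R')
print('teal z0', P(485,400,0),P(560,325,0))
print('handle',atz('wrist',(250,300),0,s),atz('wrist',(135,310),50,s))
E
```

```text
red [ 562.94075892 -261.50464332   44.        ] [ 580.79279414 -250.00056639   44.        ] 32.7982432341883
sides30 [ 574.56789439 -274.21760279   30.        ] [ 557.38005943 -244.38531367   30.        ] 34.42945170482564 [ 565.97397691 -259.30145823   30.        ]
sides15 [ 566.92106571 -281.03585923   15.        ] [ 548.38607297 -248.87623752   15.        ] 37.11855633811968 [ 557.65356934 -264.95604838   15.        ]
rear z0 [ 539.08280208 -276.01949546    0.        ] front z44 [ 581.52195579 -249.58343799   44.        ] 49.99946901569991
mid [ 560.30237894 -262.80146672   22.        ]
axis side edges heading: L [array([ 559.44659698, -285.07846278,   15.        ]), array([ 580.14304032, -271.19254437,   30.        ])] R
teal z0 [ 570.34291435 -177.09963672    0.        ] [ 546.32841858 -172.844329      0.        ]
handle [ 699.8957744  -258.45656993    0.        ] [ 718.1835931  -343.96767325   50.        ]
```

```bash
cat >> h.py <<'E'
def proj(pts,name,st=None):
    c=calibration(name);K=np.array([[c['fx'],0,c['cx']],[0,c['fy'],c['cy']],[0,0,1]])
    if name=='wrist':
        H=np.array(c['hand_eye']);Rt=R.from_quat(st['ee_rot']).as_matrix()
        o=Rt@H[:3,3]+st['position'];M=Rt@H[:3,:3]
    else: o=np.array(c['position']);M=R.from_quat(c['rotation']).as_matrix()
    q=(np.array(pts,float)-o)@M; q=q*[1,-1,-1]
    return cv2.projectPoints(q,np.zeros(3),np.zeros(3),K,np.array(c['D']))[0][:,0]
def knobpts(x,y,h,z0,z,L=28,W=18,r=18):
    t=np.linspace(0,2*np.pi,80);a=np.c_[np.cos(t)*r+np.sign(np.cos(t))*(L-r),np.sin(t)*r+np.sign(np.sin(t))*(W-r),0*t+z]
    a[:,:2]=a[:,:2]@R.from_euler('z',h,degrees=True).as_matrix()[:2,:2].T+[x,y]; a[:,2]+=z0; return a
def overlay(im,name,st,contours,x0,y0,w,h,k,out):
    im=cv2.resize(im[y0:y0+h,x0:x0+w],None,fx=k,fy=k,interpolation=cv2.INTER_CUBIC)
    for pts,col in contours:
        p=(proj(pts,name,st)-[x0,y0]+.5)*k-.5
        cv2.polylines(im,[np.round(p).astype(int).reshape(-1,1,2)],False,col,1)
    cv2.imwrite(out,im)
E
python3 - <<'E'
from h import *
import json
s=json.load(open('w1.json'));s={k:np.array(v) for k,v in s.items()}
x,y,h=561.5,-262.3,32
C=[(knobpts(x,y,h,0,0),(0,255,255)),(knobpts(x,y,h,0,30),(0,255,0)),(knobpts(x,y,h,0,44,28,5,2),(255,255,0))]
overlay(cv2.imread('pics/w1.png'),'wrist',s,C,270,135,100,110,5,'pics/o1.png')
overlay(cv2.imread('pics/scene0.png'),'scene',None,C,220,165,50,50,10,'pics/o1s.png')
overlay(cv2.imread('pics/side0.png'),'side',None,C,350,140,50,50,10,'pics/o1d.png')
a=[cv2.imread(f'pics/o1{k}.png') for k in ['','s','d']]
a=[cv2.resize(i,(266,292)) for i in a]
cv2.imwrite('pics/o1all.png',cv2.resize(np.hstack(a),None,fx=1,fy=1))
E
```

```text
(no output)
```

View pics/o1.png

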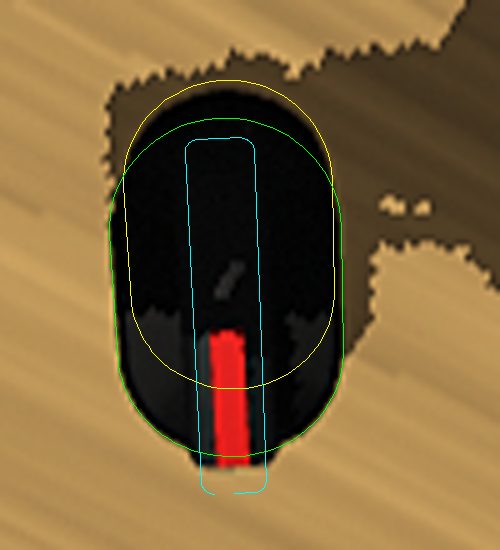

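View pics/o1s.png

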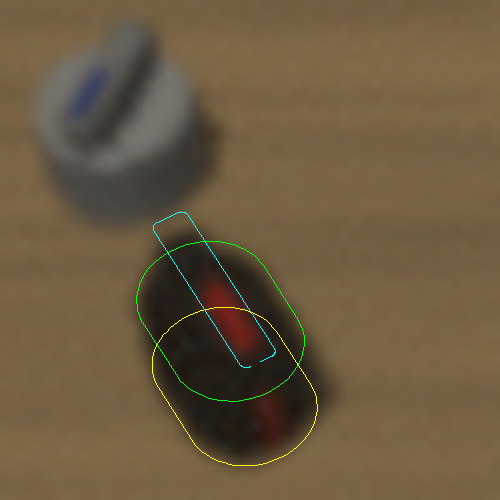

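View pics/o1d.png

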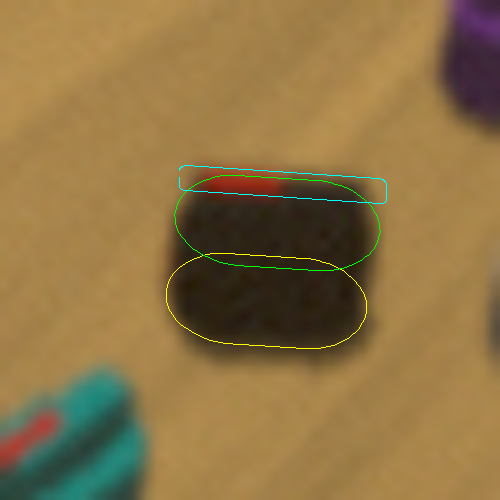

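```bash
python3 -c "
from h import *
go([562.3,-261.8,21],122.3)"
```

```text
clock 1.45 pos [ 561.5 -258.5  149.6] yawy 119.94 shift mm [0.85, -3.52, 128.61] turn -2.36 tilt [-0.0014  0.0016 -1.    ]
```

Call:
jog_arm --pt "0.0008 -0.0035 0.04 -2.4" --pt "0.0008 -0.0035 0.08 -2.4" --pt "0.0008 -0.0035 0.11 -2.4" --pt "0.0008 -0.0035 0.128 -2.4" --pt "0.0008 -0.0035 0.128 -2.4" --pt "0.0008 -0.0035 0.128 -2.4"

```text
clock: 2.2
position: [563.1, -262.4, 23.1]
ee_rot: [-0.278, 0.96, 0.0, 0.001]
contact_force: [0.2, 0.7, 0.2]
gripper_width: 85.5
```

```bash
python3 - <<'E'
from h import *
s=read_state();im=get_image('wrist')
cv2.imwrite('pics/w2.png',im[:,:,::-1]); go([562.3,-261.8,21],122.3)
E
```

```text
clock 2.25 pos [ 563.3 -262.3   23.3] yawy 122.34 shift mm [0.61, 0.94, 2.25] turn 0.04 tilt [ 1.5e-03  8.0e-04 -1.0e+00]
```

View pics/w2.png

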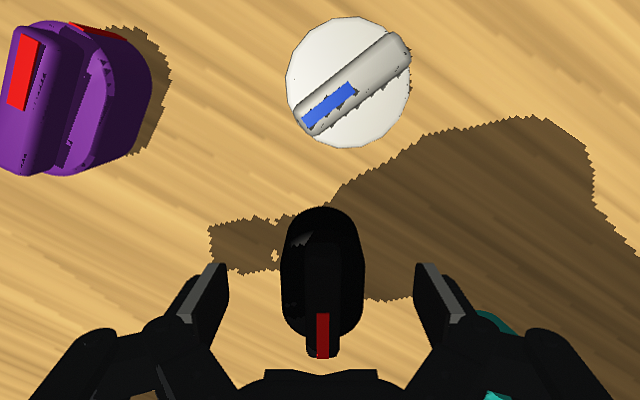

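The knob sits centred between the pads (outline columns 281–364, red line at column 322), so I close.

Call:
jog_arm --pt "0 0 0.001 0" --pt "0 0 0.001 0" --pt "0 0 0.001 0" --pt "0 0 0.001 0" --pt "0 0 0.001 0" --pt "0 0 0.001 0" --pt "0 0 0.001 0" --pt "0 0 0.001 0" --hand -1

```text
clock: 3.25
position: [563.9, -262.3, 22.9]
ee_rot: [-0.279, 0.96, -0.0, 0.001]
contact_force: [0.4, 0.8, 6.0]
gripper_width: 34.8
```

```bash
python3 - <<'E'
from h import *
s=read_state();im=get_image('wrist')
import json;json.dump({k:np.array(s[k]).tolist() for k in ['position','ee_rot']},open('w3.json','w'))
cv2.imwrite('pics/w3.png',im[:,:,::-1]); go([562.3,-261.8,200],122.3);print(s['gripper_width'])
x,y,h=562.3,-261.8,32.3
C=[(knobpts(x,y,h,0,0),(0,255,255)),(knobpts(x,y,h,0,30),(0,255,0)),(knobpts(x,y,h,0,44,23,5,2),(255,255,0))]
overlay(im[:,:,::-1],'wrist',s,C,240,180,160,200,3,'pics/o3.png')
E
```

```text
clock 3.3 pos [ 563.9 -262.3   22.9] yawy 122.36 shift mm [0.6, 1.06, -177.12] turn 0.06 tilt [ 2.8e-03  4.0e-04 -1.0e+00]
34.75751003425527
```

View pics/o3.png

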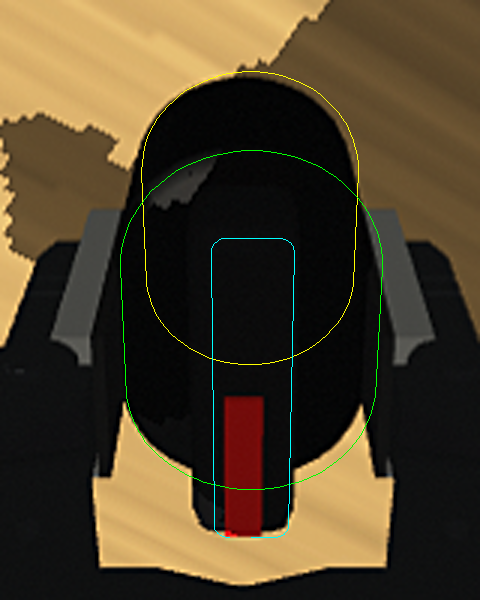

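```bash
python3 - <<'E'
import cv2,numpy as np
im=cv2.imread('pics/w3.png')[195:365,270:375].astype(float)
im=np.clip((im/60)**.6*255,0,255).astype(np.uint8)
cv2.imwrite('pics/c3.png',cv2.resize(im,None,fx=3.5,fy=3.5,interpolation=cv2.INTER_CUBIC))
E
```

```text
(no output)
```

View pics/c3.png

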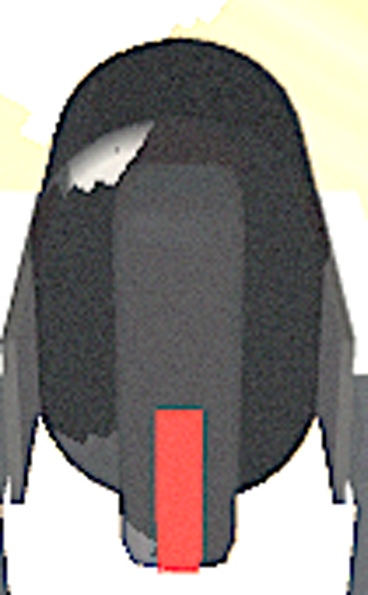

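```bash
python3 - <<'E'
from h import *
import json
s=json.load(open('w3.json'));s={k:np.array(v) for k,v in s.items()}
M=R.from_quat(s['ee_rot']).as_matrix()
f=lambda x,y:(270+(x+.5)/3.5-.5,195+(y+.5)/3.5-.5)
for n,x,y,z in [('rear z0',180,39,0),('rear z30',180,120,30),('bar rear z30',180,165,30),('bar rear z44 ~210',180,212,44),('bar front 44',180,568,44),('front30 side ',122,488,30),('front30 sideR ',236,490,30),('L30',36,400,30),('R30',322,400,30),('redL',156,480,44),('redR',204,480,44),('barL',115,300,44),('barR',243,300,44)]:
    print(n,(M.T@(atz('wrist',f(x,y),z,s)-s['position'])).round(1))
E
```

```text
rear z0 [27.9  0.4 22.8]
rear z30 [29.4  0.3 -7.2]
bar rear z30 [23.8  0.3 -7.2]
bar rear z44 ~210 [ 25.5   0.3 -21.2]
bar front 44 [-21.1   0.3 -21.1]
front30 side  [-22.1  -7.1  -7. ]
front30 sideR  [-22.4   7.5  -7.1]
L30 [ -8.6 -17.5  -7.1]
R30 [-8.5 17.9 -7.1]
redL [ -8.4  -2.4 -21.1]
redR [ -8.4   3.  -21.1]
barL [ 15.   -6.5 -21.1]
barR [ 15.    6.9 -21.2]
```

```bash
python3 -c "
from h import *
go([635,320,190],104)"
```

```text
clock 3.3 pos [ 563.9 -262.3   22.9] yawy 122.36 shift mm [-372.22, 453.57, -166.69] turn 18.36 tilt [ 2.8e-03  4.0e-04 -1.0e+00]
```

Call:
jog_arm --pt "0 0 -0.03 0" --pt "0 0 -0.07 0" --pt "0 0 -0.11 0" --pt "0 0 -0.15 0" --pt "0 0 -0.165 0" --pt "0 0 -0.165 0"

```text
clock: 4.05
position: [563.2, -262.2, 187.5]
ee_rot: [-0.279, 0.96, 0.0, 0.002]
contact_force: [0.3, -0.5, -2.0]
gripper_width: 35.0
```

```bash
python3 -c "
from h import *
print(read_state()['gripper_width'],read_state()['contact_force'])
go([635,320,190],104)"
```

```text
35.003553690706646 [ 0.25977462 -0.50913986 -1.97438626]
clock 4.05 pos [ 563.2 -262.2  187.5] yawy 122.34 shift mm [-372.13, 453.45, -1.71] turn 18.34 tilt [ 0.0029  0.001  -1.    ]
```

Call:
jog_arm --pt "-0.03 0.036 0 2" --pt "-0.067 0.081 0 4" --pt "-0.104 0.127 0 6" --pt "-0.141 0.172 0 8" --pt "-0.178 0.217 0 10" --pt "-0.215 0.262 0 12" --pt "-0.252 0.307 0 14" --pt "-0.289 0.352 0 16" --pt "-0.326 0.397 0 18" --pt "-0.355 0.433 0 18.3"

```text
clock: 5.3
position: [630.3, 295.4, 184.4]
ee_rot: [-0.122, 0.992, -0.001, -0.001]
contact_force: [0.9, 0.2, -1.1]
gripper_width: 34.8
```

```bash
python3 -c "
from h import *
go([635,320,190],104)"
```

```text
clock 5.3 pos [630.3 295.4 184.4] yawy 104.06 shift mm [-10.55, 22.66, -5.65] turn 0.06 tilt [-0.0021 -0.0017 -1.    ]
```

Call:
jog_arm --pt "-0.0105 0.0225 -0.0055 0" --pt "-0.0105 0.0225 -0.0055 0" --pt "-0.0105 0.0225 -0.0055 0"

```text
clock: 5.68
position: [634.1, 319.0, 187.3]
ee_rot: [-0.122, 0.992, -0.002, -0.003]
contact_force: [-0.2, 0.6, -1.6]
gripper_width: 35.2
```

```bash
python3 - <<'E'
from h import *
import json
s=read_state();im=get_image('wrist')
json.dump({k:np.array(s[k]).tolist() for k in ['position','ee_rot']},open('w4.json','w'))
cv2.imwrite('pics/w4.png',im[:,:,::-1]); go([635,320,190],104)
E
```

```text
clock 5.725 pos [634.4 318.6 188. ] yawy 104.01 shift mm [-0.89, 1.19, -1.98] turn 0.01 tilt [-0.0049 -0.0036 -1.    ]
```

View pics/w4.png

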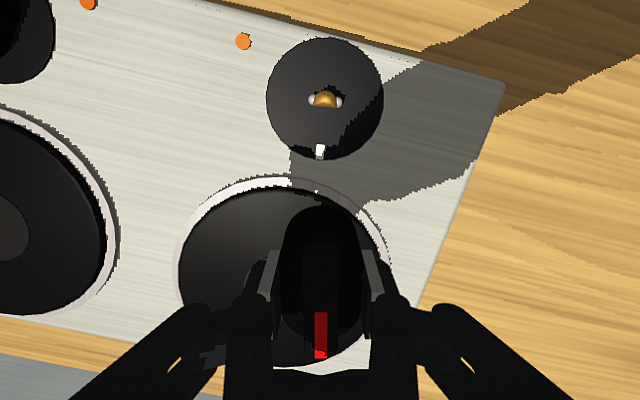

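```bash
python3 - <<'E'
import cv2
im=cv2.imread('pics/w4.png')[30:170,255:395]
cv2.imwrite('pics/c4.png',cv2.resize(im,None,fx=4,fy=4,interpolation=cv2.INTER_CUBIC))
E
```

```text
(no output)
```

View pics/c4.png

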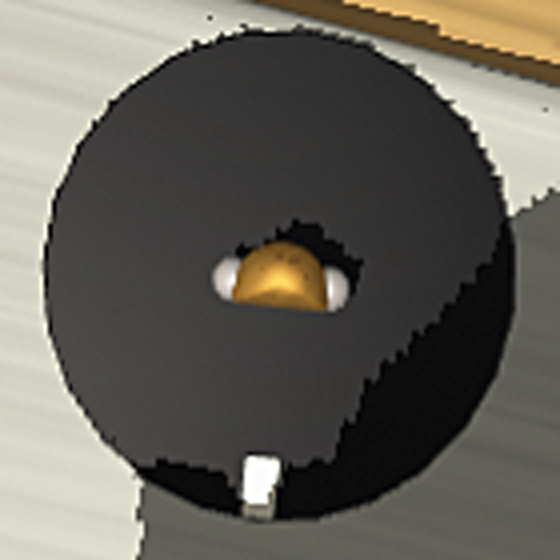

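```bash
python3 - <<'E'
from h import *
import json
s=json.load(open('w4.json'));s={k:np.array(v) for k,v in s.items()}
M=R.from_quat(s['ee_rot']).as_matrix()
f=lambda x,y:(255+(x+.5)/4-.5,30+(y+.5)/4-.5)
P=lambda x,y,z:atz('wrist',f(x,y),z,s)
E=[P(x,y,73) for x,y in [(45,270),(515,270),(280,30),(503,190),(60,190),(140,472),(80,390),(470,400),(260,518),(110,115)]]
E=np.array(E);A=np.c_[2*E[:,:2],np.ones(len(E))];sol=np.linalg.lstsq(A,(E[:,:2]**2).sum(1),rcond=None)[0]
c=sol[:2];print('bezel c',c,'r',np.sqrt(sol[2]+c@c), (np.linalg.norm(E[:,:2]-c,axis=1)).round(1))
m=P(262,473,73);print('mark',m,np.degrees(np.arctan2(*(m[:2]-c)[::-1])))
a,b=P(234,303,95),P(328,311,95);d=b-a;print('flat',a,b,np.linalg.norm(d),np.degrees(np.arctan2(d[1],d[0]))-90)
top=P(281,240,95);print('round edge',top, 'mid flat',(a+b)/2)
a,b=P(228,278,86),P(335,288,86);d=b-a;print('catches',(a+b)/2,np.degrees(np.arctan2(d[1],d[0]))-90)
print('mark edges',[np.degrees(np.arctan2(*(P(u,v,73)-P(u2,v2,73))[1::-1])) for u,v,u2,v2 in [(243,505,247,457),(273,507,280,458)]])
print('cam',ray('wrist',(320,200),s)[0])
E
```

```text
bezel c [562.57973299 304.40289171] r 40.976158564175435 [41.3 41.3 41.1 41.6 41.2 41.6 40.2 39.7 41.5 40.3]
mark [595.28080721 309.31547246  73.        ] 8.543479096542056
flat [565.99949617 297.44447366  95.        ] [563.53820133 312.39975662  95.        ] 15.156465970076308 9.345786894261579
round edge [554.84779177 302.3907044   95.        ] mid flat [564.76884875 304.92211514  95.        ]
catches [561.45090566 304.26600494  86.        ] 8.913411276658024
mark edges [np.float64(9.046125574192127), np.float64(6.13660010248718)]
cam [554.11302655 299.8052131  312.5850387 ]
```

```bash
python3 -c "
from h import *
go([563.7,304.3,130],99)"
```

```text
clock 5.725 pos [634.4 318.6 188. ] yawy 104.01 shift mm [71.75, 3.36, 58.42] turn 5.01 tilt [-0.0049 -0.0036 -1.    ]
```

Call:
jog_arm --pt "0.025 0.001 0 2" --pt "0.055 0.0025 0.01 4" --pt "0.072 0.0034 0.03 5" --pt "0.072 0.0034 0.05 5" --pt "0.072 0.0034 0.058 5" --pt "0.072 0.0034 0.058 5"

```text
clock: 6.48
position: [563.6, 303.5, 130.0]
ee_rot: [-0.078, 0.997, -0.002, -0.003]
contact_force: [-0.4, -0.6, -0.8]
gripper_width: 34.8
```

```bash
python3 - <<'E'
from h import *
go([563.7,304.3,130],99)
s=read_state();ims={n:get_image(n) for n in ['scene','side']}
for n in ims: cv2.imwrite(f'pics/{n}5.png',ims[n][:,:,::-1])
# overlay predicted knob & shaft
h=9;M=R.from_quat(s['ee_rot']).as_matrix();k=s['position']+M@[1.2,.3,22.9];print(k)
x,y,z0=k
def circ(r,z): 
    t=np.linspace(0,6.3,60);return np.c_[562.5+r*np.cos(t),304.4+r*np.sin(t),0*t+z]
C=[(knobpts(x,y,h,z0,0),(0,255,255)),(knobpts(x,y,h,z0,30),(0,255,0)),(circ(8,95),(255,255,0)),(circ(41,73),(255,0,255))]
overlay(ims['scene'][:,:,::-1],'scene',None,C,425,145,70,70,5,'pics/o5s.png')
overlay(ims['side'][:,:,::-1],'side',None,C,180,270,80,70,5,'pics/o5d.png')
cv2.imwrite('pics/o5.png',np.hstack([cv2.imread('pics/o5s.png'),cv2.imread('pics/o5d.png')]))
E
```

```text
clock 6.475 pos [563.6 303.5 130. ] yawy 98.96 shift mm [-0.27, 0.77, 0.02] turn -0.04 tilt [-0.0057 -0.0044 -1.    ]
[562.18902802 303.5093503  107.12894909]
```

View pics/o5.png

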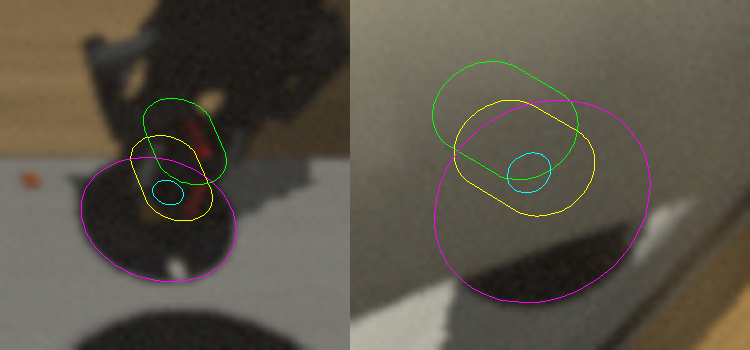

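Call:
jog_arm --pt "-0.0003 0.0008 0.004 0" --pt "-0.0003 0.0008 0.008 0" --pt "-0.0003 0.0008 0.011 0" --pt "-0.0003 0.0008 0.013 0" --pt "-0.0003 0.0008 0.015 0" --pt "-0.0003 0.0008 0.015 0"

```text
clock: 7.32
position: [564.2, 305.0, 115.9]
ee_rot: [-0.078, 0.997, -0.001, -0.002]
contact_force: [0.7, 0.2, -1.4]
gripper_width: 35.2
```

```bash
python3 -c "
from h import *
go([563.7,304.3,109],99);s=read_state();print(s['contact_force'],s['wrist_torque'])"
```

```text
clock 7.325 pos [564.2 305.  115.9] yawy 98.99 shift mm [0.53, -0.59, 6.92] turn -0.01 tilt [-0.004  -0.0032 -1.    ]
[ 0.71931242  0.20029553 -1.40533336] [-0.02421483  0.01708004 -0.03052529]
```

Call:
jog_arm --pt "0.0003 -0.0003 0.002 0" --pt "0.0003 -0.0003 0.004 0" --pt "0.0003 -0.0003 0.005 0" --pt "0.0003 -0.0003 0.0055 0"

```text
clock: 7.82
position: [563.9, 304.6, 110.3]
ee_rot: [-0.078, 0.997, -0.001, -0.002]
contact_force: [0.8, -0.6, -0.5]
gripper_width: 35.2
```

```bash
python3 -c "
from h import *
go([563.7,304.3,96],99);s=read_state();print(s['contact_force'],s['wrist_torque'])"
```

```text
clock 7.825 pos [563.9 304.6 110.3] yawy 98.99 shift mm [0.16, -0.24, 14.31] turn -0.01 tilt [-0.0041 -0.0033 -1.    ]
[ 0.78913002 -0.61698747 -0.54606992] [ 0.05061326 -0.01503207 -0.06473979]
```

Call:
jog_arm --pt "0 0 0.0015 0" --pt "0 0 0.003 0" --pt "0 0 0.0045 0" --pt "0 0 0.006 0"

```text
clock: 8.32
position: [564.0, 304.6, 105.3]
ee_rot: [-0.078, 0.997, -0.001, -0.002]
contact_force: [-1.5, -1.2, 3.0]
gripper_width: 35.1
```

```bash
python3 -c "
from h import *
go([563.7,304.3,96],99);s=read_state();print(s['contact_force'],s['wrist_torque'])"
```

```text
clock 8.325 pos [564.  304.6 105.3] yawy 99.0 shift mm [0.29, -0.26, 9.33] turn -0.0 tilt [-0.0034 -0.0029 -1.    ]
[-1.52334128 -1.23446481  3.04486582] [-0.35975339  0.47596926  0.01322335]
```

Call:
jog_arm --pt "0.0002 -0.0002 0.0015 0" --pt "0.0002 -0.0002 0.003 0" --pt "0.0002 -0.0002 0.0045 0" --pt "0.0002 -0.0002 0.006 0"

```text
clock: 8.82
position: [563.4, 304.2, 98.6]
ee_rot: [-0.078, 0.997, -0.001, -0.002]
contact_force: [-0.5, -1.4, -2.0]
gripper_width: 35.1
```

```bash
python3 -c "
from h import *
go([563.7,304.3,96],99);s=read_state();print(s['contact_force'],s['wrist_torque'])"
```

```text
clock 8.825 pos [563.4 304.2  98.6] yawy 98.98 shift mm [-0.27, 0.03, 2.55] turn -0.02 tilt [-0.0044 -0.0033 -1.    ]
[-0.45957768 -1.42795867 -1.96811075] [-0.15621308  0.16689118 -0.0022586 ]
```

Nothing is resisting now, and the underside is about 2.6 mm above the bezel. I keep pushing until it seats.

Call:
jog_arm --pt "0 0 0.001 0" --pt "0 0 0.002 0" --pt "0 0 0.003 0" --pt "0 0 0.004 0"

```text
clock: 9.32
position: [563.4, 304.2, 95.9]
ee_rot: [-0.079, 0.997, -0.002, -0.002]
contact_force: [-4.7, -2.6, 8.6]
gripper_width: 35.1
```

```bash
python3 - <<'E'
from h import *
go([563.7,304.3,96],99);s=read_state();print(s['contact_force'],s['wrist_torque'])
import json
json.dump({k:np.array(s[k]).tolist() for k in ['position','ee_rot']},open('w6.json','w'))
im=get_image('wrist');cv2.imwrite('pics/w6.png',im[:,:,::-1])
E
```

```text
clock 9.325 pos [563.4 304.2  95.9] yawy 99.01 shift mm [-0.28, 0.08, -0.06] turn 0.01 tilt [-0.004  -0.0035 -1.    ]
[-4.65918732 -2.60451256  8.60131187] [-0.57438104  1.26984458 -0.00819267]
```

View pics/w6.png

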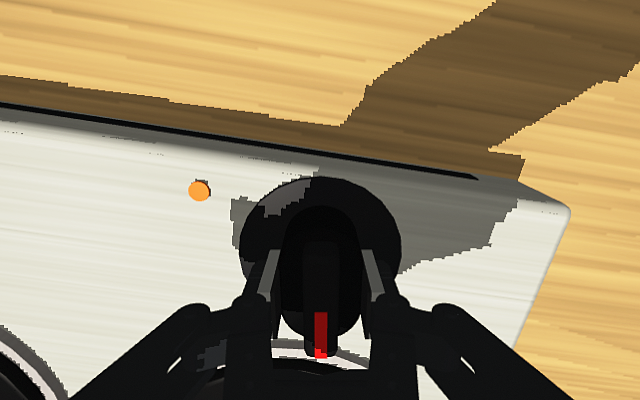

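Call:
jog_arm --pt "0 0 0.0015 0" --pt "0 0 0.003 0" --pt "0 0 0.004 0" --pt "0 0 0.004 0"

```text
clock: 9.88
position: [563.6, 304.3, 95.9]
ee_rot: [-0.079, 0.997, -0.001, -0.001]
contact_force: [-8.1, -2.2, 14.6]
gripper_width: 34.8
```

```bash
python3 -c "
from h import *
go([563.7,304.3,96],99);s=read_state();print(s['contact_force'],s['wrist_torque'])"
```

```text
clock 9.875 pos [563.6 304.3  95.9] yawy 99.07 shift mm [-0.07, 0.03, -0.11] turn 0.07 tilt [-0.0019 -0.003  -1.    ]
[-8.1096413  -2.22225619 14.59505705] [-0.8973314   2.08199405 -0.07268413]
```

Call:
jog_arm --pt "0 0 0.003 0" --pt "0 0 0.006 0" --pt "0 0 0.007 0" --pt "0 0 0.007 0"

```text
clock: 10.38
position: [563.8, 304.4, 95.8]
ee_rot: [-0.08, 0.997, -0.001, 0.0]
contact_force: [-12.7, -4.0, 27.6]
gripper_width: 35.1
```

Call:
jog_arm --pt "0 0 0 0" --pt "0 0 0 0"

```text
clock: 10.62
position: [564.0, 304.5, 95.9]
ee_rot: [-0.08, 0.997, -0.001, 0.001]
contact_force: [-1.8, -0.7, 2.0]
gripper_width: 34.8
```

```bash
python3 -c "
from h import *
go([563.7,304.3,96],99);s=read_state();print(s['contact_force'],s['wrist_torque'])"
```

```text
clock 10.625 pos [564.  304.5  95.9] yawy 99.18 shift mm [0.31, -0.18, -0.07] turn 0.18 tilt [ 0.0017 -0.0021 -1.    ]
[-1.83655442 -0.68911951  1.97586113] [-0.05949531  0.56921324  0.02607543]
```

It holds solid at 27 N without moving, so I relax the push and release.

Call:
jog_arm --pt "0 0 0 0" --pt "0 0 0 0" --pt "0 0 0 0" --pt "0 0 0 0" --pt "0 0 0 0" --hand 0.7

```text
clock: 11.25
position: [564.1, 304.6, 95.9]
ee_rot: [-0.08, 0.997, -0.001, 0.001]
contact_force: [0.4, -0.4, 0.2]
gripper_width: 72.4
```

Call:
jog_arm --pt "0 0 -0.01 0" --pt "0 0 -0.03 0" --pt "0 0 -0.06 0" --pt "-0.02 0 -0.09 0" --pt "-0.06 0 -0.1 0" --pt "-0.07 0 -0.1 0" --pt "-0.07 0 -0.1 0"

```text
clock: 12.12
position: [632.8, 315.6, 195.3]
ee_rot: [-0.08, 0.997, -0.001, 0.0]
contact_force: [-0.3, -0.4, 0.4]
gripper_width: 72.9
```

```bash
python3 - <<'E'
from h import *
s=read_state();go([563.7,304.3,96],99);print(s['contact_force'])
im=get_image('wrist')[:,:,::-1];cv2.imwrite('pics/w7.png',im)
h=9;x,y=562.5,304.4
C=[(knobpts(x,y,h,73,0),(0,255,255)),(knobpts(x,y,h,73,30),(0,255,0)),(knobpts(x,y,h,73,44,23,6.5,2),(255,255,0))]
overlay(im,'wrist',s,C,230,30,180,160,4,'pics/o7.png')
for n in ['scene','side']:
    cv2.imwrite(f'pics/{n}7.png',get_image(n)[:,:,::-1])
E
```

```text
clock 12.125 pos [632.8 315.6 195.3] yawy 99.14 shift mm [70.04, 0.07, 99.27] turn 0.14 tilt [ 4.0e-04 -2.5e-03 -1.0e+00]
[-0.26719677 -0.39385893  0.42596267]
```

View pics/o7.png

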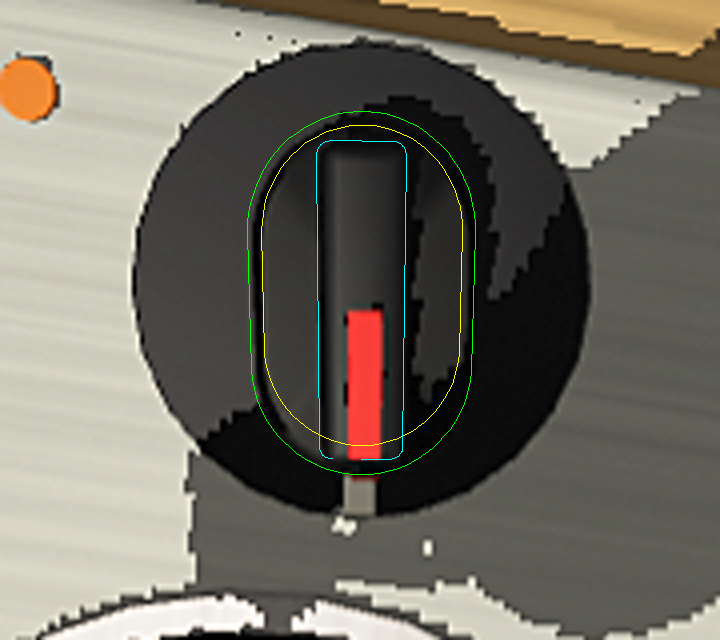

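View pics/scene7.png

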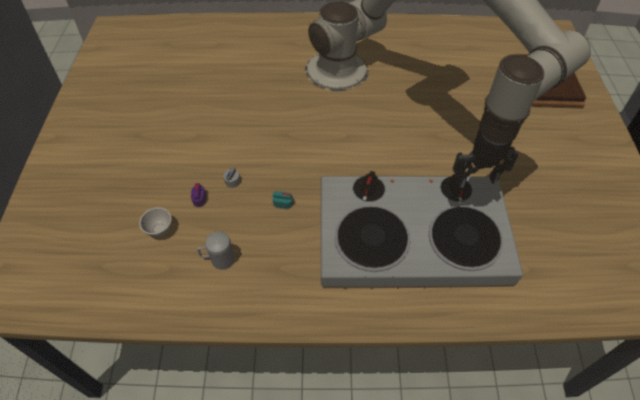

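View pics/side7.png

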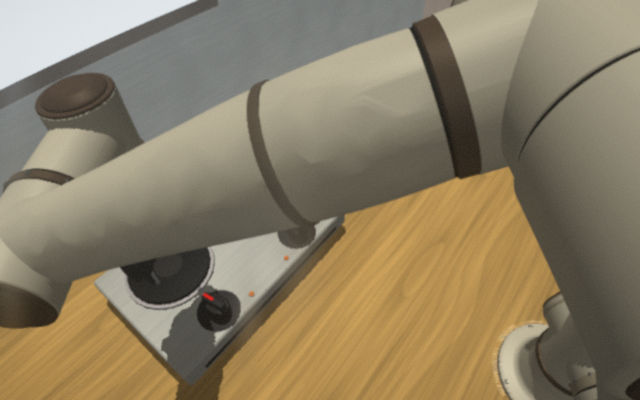

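The knob sits at the modelled home pose, its red line (wrist columns 316–326) runs straight to the white mark (column 320), and the bystanders look unmoved. I hand the job in.

```bash
python3 -c "
from bench import *
print(job_done())"
```

```text
the job is handed in; nothing more can be done
None
```

I picked up the loose black knob, turned it about 23° in two stages to match the white mark, pushed it down onto the bare shaft, released it and backed away. I handed the job in at about 12.2 s.

**Checks that passed:**
- **Seating:** the TCP stopped at z = 95.9 mm, which puts the knob's underside at about 73 mm, the bezel top. It stayed there (95.8 mm) under a 27.6 N push.
- **Alignment:** the last wrist picture shows the knob in its home pose, with the red pointer running straight to the white mark.
- **Bystanders:** the grey knob and shaker, and the purple and turquoise look-alikes, look unmoved in the last scene picture.

**Less certain:**
- **The snap itself:** I never read the 10–15 N snap as it happened. The readings at the ends of the moves stayed near 3 N as the knob passed the catch, so "fully home" rests on the final height and the firm stop.
- **Sideways load:** about 13 N of side force appeared at the hardest push. It was gone by the time I let go.
- **Shaft position:** the first estimate from the scene and side cameras was about 4 mm off the wrist camera's. I used the wrist camera's, and the knob went on without catching.

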